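# Load the leak-test seats with their matching valves

### The job

Load the leak-test bench: stand each of the four brass valves from the trays upright on the test seat whose pad has the same shape as its base and the same colour as its handle or coil. Centre each valve over the port in its pad, line the square and the oblong base up with their pads, and set each one down gently rather than dropping it. Leave the reference gauge between the trays where it lies.

Things in the scene. Friction and masses are not known exactly. Their poses are not given: they have to be found in the camera images.
- valve_round: A brass shut-off valve with a round base disc 52 mm across and 8 mm thick, and on top a blue ribbed round handwheel, 40 mm across, from 64 to 86 mm above the underside; a short outlet stub points along its +x. Loose, upright in a blue-rimmed tray, about 0.4 kg. Origin: centre of the underside; z up.
- valve_square: A brass ball valve with a square base flange 50 x 50 mm, 8 mm thick (sides along its x and y), and on top a yellow wing handle: a bar 50 mm along x, 14 mm wide along y, from 64 to 84 mm above the underside. Loose, upright in a blue-rimmed tray, about 0.4 kg. Origin: centre of the underside; z up.
- valve_hex: A brass pressure regulator with a hexagonal base 50 mm across flats (flats face its +y and -y), 10 mm thick, and on top a green ribbed round adjusting cap, 34 mm across, from 52 to 88 mm above the underside; outlet stubs point along its +x and -x. Loose, upright in a blue-rimmed tray, about 0.4 kg. Origin: centre of the underside; z up.
- valve_oblong: A brass solenoid valve with an oblong base flange 76 mm along x by 40 mm along y, 8 mm thick, and on top a red coil box 40 mm along x by 32 mm along y, from 42 to 80 mm above the underside, a steel nut on it (to 86 mm), a black plug box on its +x face (to 34 mm from the axis). Loose, upright in a blue-rimmed tray, about 0.4 kg. Origin: centre of the underside; z up.
- seat_round: Fixed test seat: a dark grey block (x -46 to 86, y +-54 mm) carrying a round blue rubber pad 72 mm across, a black port at its centre. Origin: on the block's underside, below the pad's centre; the pad's top is 30 mm above it. A face-up dial 36 mm across, top 40 mm above the origin, sits 63 mm along +x, clear of the pad.
- seat_square: Fixed test seat: a dark grey block (x -46 to 86, y +-54 mm) carrying a square yellow rubber pad 70 x 70 mm (sides along its x and y), a black port at its centre. Origin: on the block's underside, below the pad's centre; the pad's top is 30 mm above it. A face-up dial 36 mm across, top 40 mm above the origin, sits 63 mm along +x, clear of the pad.
- seat_hex: Fixed test seat: a dark grey block (x -46 to 86, y +-54 mm) carrying a hexagonal green rubber pad 70 mm across flats (flats face its +y and -y), a black port at its centre. Origin: on the block's underside, below the pad's centre; the pad's top is 30 mm above it. A face-up dial 36 mm across, top 40 mm above the origin, sits 63 mm along +x, clear of the pad.
- seat_oblong: Fixed test seat: a dark grey block (x -46 to 86, y +-54 mm) carrying an oblong red rubber pad 60 mm along x by 96 mm along y: its LONG side runs along the seat's y, a black port at its centre. Origin: on the block's underside, below the pad's centre; the pad's top is 30 mm above it. A face-up dial 36 mm across, top 40 mm above the origin, sits 63 mm along +x, clear of the pad.
- ref_gauge: The reference pressure gauge: a round steel dial gauge, 63 mm across and 28 mm thick, lying loose on its back with a white face and red needle up, between the two trays. Its brass stem points along its -x, out to 64 mm. Origin: under the dial's centre, on the table. Not to be moved.

How it is judged (in metres and radians):
At the end, for the whole second after the job is handed in: Each valve stands upright (within 0.1 rad), at rest, flat on its own seat's pad (height within 4 mm), its axis within 10 mm of the pad's centre; the square base's sides and the oblong base's long side parallel to those of their pads within 0.2 rad, either way round (horizontal distance between valve_round and seat_round below 0.01 m and z of valve_round in the frame of seat_round between 0.026 and 0.034 m and angle between each of valve_round, valve_square, valve_hex, valve_oblong's own z axis and vertical below 0.1 rad and linear speed of each of valve_round, valve_square, valve_hex, valve_oblong below 0.02 m/s and angular speed of each of valve_round, valve_square, valve_hex, valve_oblong below 0.2 rad/s and horizontal distance between valve_square and seat_square below 0.01 m and z of valve_square in the frame of seat_square between 0.026 and 0.034 m and horizontal distance between valve_hex and seat_hex below 0.01 m and z of valve_hex in the frame of seat_hex between 0.026 and 0.034 m and horizontal distance between valve_oblong and seat_oblong below 0.01 m and z of valve_oblong in the frame of seat_oblong between 0.026 and 0.034 m and (angle between the x axis of valve_square and the x axis of seat_square, either way round below 0.2 rad or angle between the x axis of valve_square and the y axis of seat_square, either way round below 0.2 rad) and angle between the x axis of valve_oblong and the y axis of seat_oblong, either way round below 0.2 rad); the robot touches nothing.
It fails at once if the reference gauge is moved by more than 20 mm (distance of ref_gauge from where it was at the start of the episode above 0.02 m).
It fails at once if the blue valve is dropped (from more than about 13 mm) or knocked flying: faster than 0.5 m/s while the fingers are off it (contact force between the fingers and valve_round below 0.1 N and linear speed of valve_round above 0.5 m/s).
It fails at once if the yellow valve is dropped (from more than about 13 mm) or knocked flying: faster than 0.5 m/s while the fingers are off it (contact force between the fingers and valve_square below 0.1 N and linear speed of valve_square above 0.5 m/s).
It fails at once if the green valve is dropped (from more than about 13 mm) or knocked flying: faster than 0.5 m/s while the fingers are off it (contact force between the fingers and valve_hex below 0.1 N and linear speed of valve_hex above 0.5 m/s).
It fails at once if the red valve is dropped (from more than about 13 mm) or knocked flying: faster than 0.5 m/s while the fingers are off it (contact force between the fingers and valve_oblong below 0.1 N and linear speed of valve_oblong above 0.5 m/s).
It also fails if it takes over 109 s, if anything falls off the work surface, if the arm or the gripper's body presses on something with over 40 N, if the wrist force passes 120 N, or if a joint passes its speed limit or range.

### The arm

A 6-joint arm with a two-finger parallel gripper is mounted at the origin on the work surface. World frame = base frame: x ahead of the robot, y to its left, z up, the work surface at z = 0. Lengths are in mm, angles in rad, forces in N, time in s.
With the tool pointing down it reaches from about 350 to 975 mm from the base axis. Payload 7.1 kg.
Tool frame: the origin (TCP) lies midway between the tips of the shut fingers; the grasp point (between the pads) lies 19 mm behind it (ctrl.grip_depth is the distance from the TCP to the grasp point, in mm); z points along the fingers, y is the line along which they close (so a half turn about z gives the same grasp; the last joint's range is limited). The gripper opens to 88 mm and grips with 3 to 60 N. Pads are 20 mm wide; open, the fingers measure 115 mm over their backs; the gripper's body (75 mm by 178 mm) begins 61 mm behind the grasp point.
Start: joints at [1.098, 0.423, 1.63, -0, 1.089, -0.019], TCP at [273.957, 561.74, 222.675] pointing down, gripper open.
Joint ranges: [-3, 3], [-0.9, 2.11], [0.09, 2.58], [-1.31, 4.45], [0.11, 2.69], [-2.54, 2.54]. Speed limits (rad/s): [2.39, 2.39, 3.01, 3.14, 3.14, 3.14].

### API

Orientations are given as a rotation vector (axis times angle).
In Python, from workcell import ctrl, cams gives the robot as it stands.
- The arm moves only by the tool move_arm, never from a script. Its argument "steps" is a list of rows, each a list of 3 entries, a list of its own where there are three numbers: the shift along the tool's x, y, z in units of 25 mm (1.0 is 25 mm), then the turn about the tool's z in units of 5 degrees (1.0 is 5 degrees), then the closure, from 0 (fully open) to 1 (shut). A call has 1 to 20 rows; each row shifts and turns the commanded pose from where the row before left it, along the tool's axes as they then stand; what a row does not reach is not made up. A row lasts 1/12 s, in which the tool goes at most 41.7 mm and 7.16 degrees, less where a joint would pass 70% of its speed; a pose out of reach is approached as far as the arm can. A call is refused whole if a number of a shift passes 1 or a number of a turn 1, either way. A call with a gripper value outside its range is refused whole. The fingers move at their own pace and stop on an object; the grip force is fixed at half the most. Time passes only in rows, so rows that do not move let the fingers close. It gives the time, the measured TCP pose, the force, the opening and the grip force at its end, in the units of the state.
- ctrl.get_obs(): the state, without advancing time (a new reading comes with each control period).
- cams.get_image(name): name is "side" or "top" or "wrist"; returns a dict with "image" (400x640x3 uint8, red, green, blue), "camera_matrix" (3x3 intrinsics, pixels), "xyz" and "rotation" of the camera in the world; the wrist camera has in their place "mount" (4x4, takes a point from camera to tool coordinates, whose origin is the TCP and whose axes are the flange's). Camera axes: x right, y down, z forward; pixel columns grow to the right and rows downward; lengths in mm; the calibration is good to about 2 mm. A picture is of the moment at which its call begins: read the wrist's pose just before it. There is no depth.
- ctrl.close_job(): hands the job in; it is judged then, once.
Trained networks look in the newest picture that a camera, given by its name, has taken for a name from the list of things; names that differ only in an ending like _2 or _b are one class to them, and where a whole thing is asked for, a point or a joint stands for the part that bears it (a point fixed in the world has none). Each returns a list of dicts, best first, with "p" (0 to 1); they miss things now and then, are a little off and sometimes report something else, mostly with a low value. They report only what shows in the picture. A call takes as long as a camera call.
- cams.boxes_of(camera, thing): "rect" ([centre column, centre row, width, height] in pixels, round what is visible of it).
- cams.cut_out(camera, thing): "pixels" (400x640 bool, what is visible of it) and "rect" ([centre column, centre row, width, height] in pixels, round what is visible of it).
The state is a dict: "t": time; "qpos": joint angles; "qvel": joint speeds; "joint_torque": joint torques, N m; "ee_pos": TCP position; "orientation": TCP orientation; "ft_force": force on the tool from outside, world axes, zero at the start; "moment": the same for the moment, N m; "width": finger opening in mm; "grasp_force": force on a finger pad.
Only numpy, scipy, OpenCV 4.12 (cv2) and the standard library are available. Lean on these libraries where they do the work, as an engineer would, in place of code of your own. Each camera call takes 0.05 s, during which the arm holds its last target. There are 200 camera calls.

## Working session

There is one attempt and no reset: what is moved stays moved. The work goes in short steps, Python scripts to look and compute and a tool call to move; the robot and the scene stay as the last step left them, time stands still between calls to the robot, and variables do not carry over. Pictures are saved under pics/ and viewed, at most 14 in all, crops included, and the job is handed in when it is done.

Besides the shell and the picture viewer there is one more tool, called after "Request:" as name([rows], argument=value, ...), one row to a line, values as JSON. move_arm: Moves the arm, as the interface text tells. Its arguments: {"type":"object","properties":{"steps":{"type":"array"}},"required":["steps"]}

```bash
mkdir -p pics; ls
python3 - <<'E'
from workcell import ctrl, cams
import cv2, numpy as np
o=ctrl.get_obs(); print({k:np.round(v,3).tolist() if not isinstance(v,dict) else v for k,v in o.items()})
for n in ["top","side"]:
    d=cams.get_image(n); cv2.imwrite(f"pics/{n}0.png",d["image"][:,:,::-1]); print(n,d["camera_matrix"].tolist(),np.round(d["xyz"],1).tolist(),np.round(d["rotation"],4).tolist())
    for t in "valve_round valve_square valve_hex valve_oblong seat_round seat_square seat_hex seat_oblong ref_gauge".split():
        print(t,[(np.round(r["rect"],1).tolist(),round(r["p"],2)) for r in cams.boxes_of(n,t)[:3]])
E
```

```text
pics
{'t': 0.0, 'qpos': [1.098, 0.424, 1.631, -0.0, 1.089, -0.019], 'qvel': [0.001, 0.001, 0.0, -0.0, -0.0, -0.0], 'joint_torque': [-0.003, -54.463, -27.367, 0.064, 0.023, -0.0], 'ee_pos': [273.709, 561.276, 221.93], 'orientation': [-0.707, -3.061, 0.002], 'ft_force': [1.104, 0.046, 1.183], 'moment': [0.014, 0.037, -0.019], 'grasp_force': 0.0, 'width': 87.729}
top [[460.7795467936698, 0.0, 322.24416837919927], [0.0, 460.7795467936698, 201.15686854777792], [0.0, 0.0, 1.0]] [322.9, 3.6, 976.5] [-2.1174, 2.0999, -0.1859]
valve_round [([196.2, 257.9, 34.6, 26.5], 0.68), ([384.8, 136.8, 58.3, 75.7], 0.65), ([192.1, 140.4, 57.4, 69.3], 0.34)]
valve_square [([485.6, 253.8, 41.1, 32.7], 0.59)]
valve_hex [([261.8, 250.6, 30.4, 26.1], 0.94), ([195.2, 258.6, 32.5, 24.9], 0.16)]
valve_oblong [([408.6, 246.3, 41.5, 30.3], 0.62)]
seat_round [([293.9, 134.7, 64.0, 75.2], 0.68)]
seat_square [([463.8, 135.9, 59.3, 67.4], 0.79), ([294.2, 134.2, 60.6, 73.5], 0.32)]
seat_hex [([191.4, 140.4, 56.4, 71.6], 0.83)]
seat_oblong [([385.7, 135.6, 56.6, 76.9], 0.83)]
ref_gauge [([338.1, 227.3, 27.4, 46.0], 0.81), ([384.9, 137.6, 62.1, 77.6], 0.4)]
side [[367.36107323436426, 0.0, 319.9926794322433], [0.0, 367.36107323436426, 200.11231830780656], [0.0, 0.0, 1.0]] [411.0, 455.9, 606.9] [-0.2191, 2.8943, -1.0271]
valve_round [([355.2, 352.2, 37.2, 48.3], 0.62)]
valve_square [([371.1, 108.7, 25.0, 41.5], 0.58)]
valve_hex [([350.1, 270.4, 32.8, 45.9], 0.94)]
valve_oblong [([335.8, 207.3, 46.5, 31.7], 0.63), ([361.1, 154.5, 28.3, 45.0], 0.57)]
seat_round [([222.6, 233.2, 90.6, 65.9], 0.63)]
seat_square [([266.2, 116.3, 59.9, 38.7], 0.68)]
seat_hex [([183.2, 354.8, 112.0, 81.1], 0.85)]
seat_oblong [([253.5, 160.0, 78.4, 53.2], 0.63), ([182.9, 353.5, 111.4, 79.2], 0.5)]
ref_gauge [([337.6, 206.8, 45.2, 26.7], 0.77)]
```

Run:
```python
import cv2
i=cv2.imread("pics/top0.png"); c=i[80:300,140:530]
cv2.imwrite("pics/top0c.png",cv2.resize(c,(780,440),interpolation=cv2.INTER_CUBIC))
```

```text
(no output)
```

View pics/top0c.png

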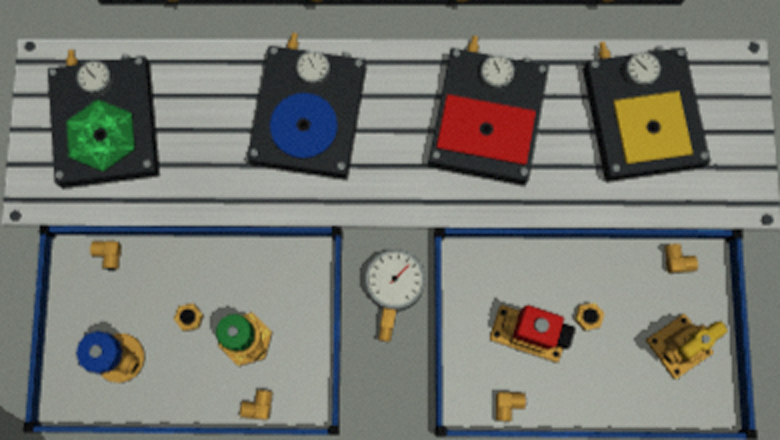

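View pics/side0.png

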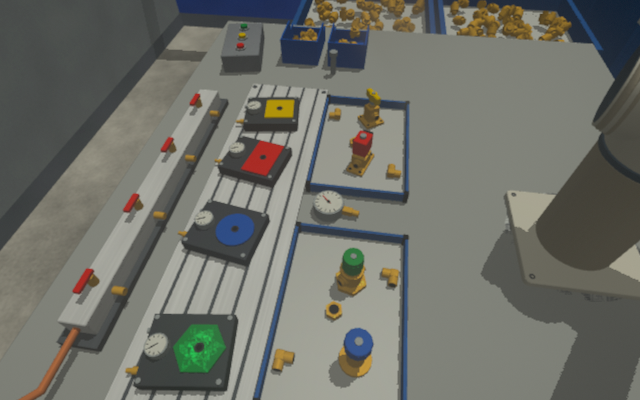

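The top view (crop ×2, offset 140,80) shows the seats in the upper row, left to right green, blue, red and yellow. The trays hold blue (crop 96,352), green (233,331), red (542,325) and yellow (705,340), with the gauge at (393,278). The side view agrees, and every valve is upright. Next I fit poses from the colour silhouettes in both views.

```bash
cat > fit.py <<'E'
import cv2, numpy as np
from scipy.optimize import minimize
from scipy.spatial.transform import Rotation as R
HUE={"blue":(100,125),"green":(45,85),"red":(-8,8),"yellow":(22,34)}
def circ(r,n=32): a=np.arange(n)*2*np.pi/n; return np.c_[r*np.cos(a),r*np.sin(a)]
def rect(a,b): return np.array([[a,b],[-a,b],[-a,-b],[a,-b]])/2.
def hexa(f): a=np.pi/6*0+np.arange(6)*np.pi/3; return f/np.sqrt(3)*np.c_[np.cos(a),np.sin(a)]
# name: colour, polygon, z range
M={"valve_round":("blue",circ(20),64,86),"valve_square":("yellow",rect(50,14),64,84),"valve_hex":("green",circ(17),52,88),"valve_oblong":("red",rect(40,32),42,80),
"seat_round":("blue",circ(36),30,30),"seat_square":("yellow",rect(70,70),30,30),"seat_hex":("green",hexa(70),30,30),"seat_oblong":("red",rect(60,96),30,30)}
def mask(img,col,box):
    hsv=cv2.cvtColor(img,cv2.COLOR_RGB2HSV).astype(int); h=hsv[...,0].copy(); h[h>172]-=180
    lo,hi=HUE[col]; m=((h>=lo)&(h<=hi)&(hsv[...,1]>(150 if col!="yellow" else 165))&(hsv[...,2]>50)).astype(np.uint8)
    c,r,w,hh=box; b=np.zeros_like(m); b[max(0,int(r-hh/2-4)):int(r+hh/2+5),max(0,int(c-w/2-4)):int(c+w/2+5)]=1
    m=cv2.morphologyEx(m*b,cv2.MORPH_CLOSE,np.ones((5,5))) 
    n,l,s,_=cv2.connectedComponentsWithStats(m); return (l==1+np.argmax(s[1:,4])).astype(np.uint8)
def proj(cam,P):
    K,t,Rm=cam; q=(P-t)@Rm; q=q@K.T; return q[:,:2]/q[:,2:]
S=4
def render(cam,name,p):
    _,poly,z0,z1=M[name]; x,y,z,a=p; c,s=np.cos(a),np.sin(a)
    xy=poly@np.array([[c,s],[-s,c]])+[x,y]
    P=np.vstack([np.c_[xy,np.full(len(xy),z+h)] for h in {z0,z1}])
    u=(proj(cam,P)+.5)*S-.5
    u=cv2.convexHull(u.astype(np.float32))
    im=np.zeros((400*S,640*S),np.uint8)
    cv2.fillConvexPoly(im,np.round(u*16).astype(np.int32),1,shift=4)
    return cv2.resize(im.astype(np.float32),(640,400),interpolation=cv2.INTER_AREA)
def fit(views,name,p0,sc=(8,8,5,.3)):
    # views: list of (cam,mask)
    def cost(p): return sum(np.abs(render(c,name,p)-m).sum()/m.sum() for c,m in views)
    best=None
    for da in ((0,) if "round" in name or name=="valve_hex" else (0,.5,1.0,-.5)):
        q=np.array(p0)+[0,0,0,da]; s=np.vstack([q]+[q+np.eye(4)[i]*sc[i] for i in range(4)])
        r=minimize(cost,q,method="Nelder-Mead",options=dict(initial_simplex=s,maxiter=220,xatol=.05,fatol=1e-4))
        if best is None or r.fun<best.fun: best=r
    return best.x,best.fun
def camof(d):
    r=np.array(d["rotation"]); return np.array(d["camera_matrix"]),np.array(d["xyz"]),(R.from_rotvec(r).as_matrix() if r.ndim==1 else r)
def ray0(cam,uv,z):
    K,t,Rm=cam; d=Rm@np.linalg.solve(K,[*uv,1]); return t+d*(z-t[2])/d[2]
E
python3 - <<'E'
from workcell import ctrl, cams
from fit import *
import json
T={"valve_round":((196,258,34,26),(355,352,37,48)),"valve_square":((486,254,41,33),(371,109,25,41)),"valve_hex":((262,250,30,26),(350,270,33,46)),"valve_oblong":((409,246,41,30),(361,154,28,45)),
"seat_round":((294,135,64,75),(222,233,90,66)),"seat_square":((464,136,59,67),(268,116,70,40)),"seat_hex":((191,140,56,72),(183,355,112,81)),"seat_oblong":((386,136,57,77),(253,160,78,53))}
D=[cams.get_image(n) for n in("top","side")]; C=[camof(d) for d in D]; out={}
for n,b in T.items():
    ms=[mask(d["image"],M[n][0],bb) for d,bb in zip(D,b)]
    ys,xs=np.nonzero(ms[0]); zg=25 if n[0]=="s" else 80
    p0=ray0(C[0],(xs.mean(),ys.mean()),zg); z0=zg-30 if n[0]=="s" else 5
    p,f=fit(list(zip(C,ms)),n,[p0[0],p0[1],z0,0.]); out[n]=p.tolist()
    print(n,np.round(p,2).tolist(),"cost",round(f,3),[int(m.sum()) for m in ms],"r",round(np.hypot(*p[:2])))
json.dump(out,open("poses.json","w"))
E
```

```text
valve_round [391.27, 281.47, -0.76, 0.25] cost 1.134 [304, 446] r 482
valve_square [408.33, -303.56, 6.99, 2.02] cost 1.984 [211, 70] r 509
valve_hex [1182.77, -1285.55, -182.28, 10.03] cost 2.0 [203, 1] r 1747
valve_oblong [419.33, -148.74, 3.82, 1.56] cost 2.189 [343, 147] r 445
seat_round [637.55, 91.1, 7.83, -0.57] cost 0.184 [848, 846] r 644
seat_square [636.3, -278.64, 8.67, 0.15] cost 0.101 [1061, 500] r 695
seat_hex [626.57, 309.32, 6.23, 0.14] cost 0.145 [890, 1721] r 699
seat_oblong [633.78, -103.01, 8.22, -0.19] cost 0.07 [1274, 844] r 642
```

Run:
```python
from fit import *
for f,pts in(("top0",{"blue":(188,256),"green":(256,245),"red":(405,240),"yel":(495,250)}),("side0",{"blue":(357,338),"blue2":(355,350),"green":(352,258),"green2":(352,270),"red":(362,140),"red2":(360,150),"yel":(374,95),"yel2":(372,92)})):
    h=cv2.cvtColor(cv2.imread(f"pics/{f}.png"),cv2.COLOR_BGR2HSV)
    for k,(x,y) in pts.items(): print(f,k,np.median(h[y-2:y+3,x-2:x+3].reshape(-1,3),0),h[y,x])
i=cv2.imread("pics/side0.png"); a=cv2.resize(i[80:190,330:410],None,fx=5,fy=5,interpolation=cv2.INTER_CUBIC); b=cv2.resize(i[240:400,320:400],(275,550),interpolation=cv2.INTER_CUBIC)
cv2.imwrite("pics/sc.png",np.hstack([a,b]))
```

```text
top0 blue [ 80.  20. 117.] [ 60   8 121]
top0 green [ 69.  41. 117.] [ 70  12 126]
top0 red [  1. 214. 165.] [  0 214 167]
top0 yel [ 24. 163. 169.] [ 25 178 172]
side0 blue [ 84.  13. 136.] [ 50  11 137]
side0 blue2 [109. 153. 140.] [110 153 140]
side0 green [ 65. 115. 121.] [ 63  50 108]
side0 green2 [60. 73. 69.] [62 74 69]
side0 red [  2. 192. 167.] [  2 195 170]
side0 red2 [  3. 129.  89.] [  2 129  89]
side0 yel [ 25. 222. 144.] [ 25 240 165]
side0 yel2 [ 25. 191. 144.] [ 24  84 136]
```

View pics/sc.png

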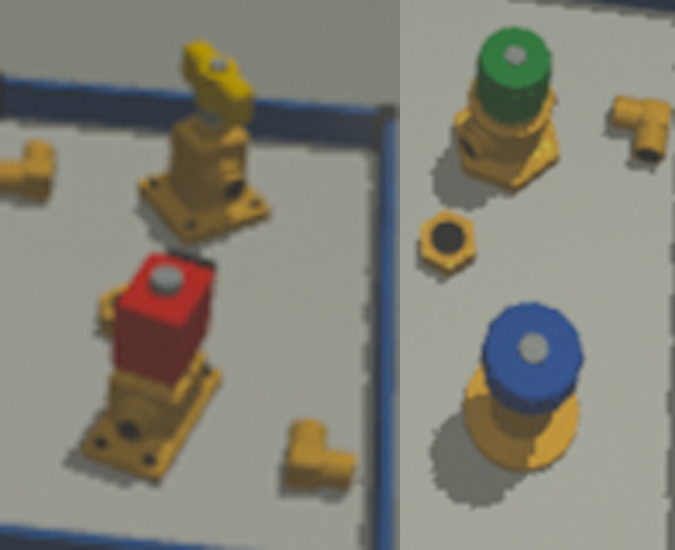

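The valves show clearly: yellow wing tip (372,92), red box (362,145), green cap (351,260) and blue wheel (356,345). The masks only needed a lower saturation threshold and hole filling.

```bash
python3 - <<'E'
s=open("fit.py").read()
s=s.replace('hsv[...,1]>(150 if col!="yellow" else 165)','hsv[...,1]>{"blue":90,"green":50,"red":100,"yellow":140}[col]').replace('hsv[...,2]>50','hsv[...,2]>35')
s=s.replace('return (l==1+np.argmax(s[1:,4])).astype(np.uint8)','''m=(l==1+np.argmax(s[1:,4])).astype(np.uint8)
    return cv2.drawContours(m,cv2.findContours(m,cv2.RETR_EXTERNAL,cv2.CHAIN_APPROX_NONE)[0],-1,1,-1)''')
open("fit.py","w").write(s)
E
cat > est.py <<'E'
from workcell import ctrl, cams
from fit import *
import json,sys
T={"valve_round":((196,258,34,26),(355,345,37,35)),"valve_square":((486,254,41,33),(371,100,25,25)),"valve_hex":((262,250,30,26),(350,262,33,30)),"valve_oblong":((409,246,41,30),(361,145,28,30))}
D=[cams.get_image(n) for n in("top","side")]; C=[camof(d) for d in D]; out=json.load(open("poses.json"))
vis=[]
for n,b in T.items():
    ms=[mask(d["image"],M[n][0],bb) for d,bb in zip(D,b)]
    ys,xs=np.nonzero(ms[0])
    p0=ray0(C[0],(xs.mean(),ys.mean()),80)
    p,f=fit(list(zip(C,ms)),n,[p0[0],p0[1],5,0.]); out[n]=p.tolist()
    print(n,np.round(p,2).tolist(),"cost",round(f,3),[int(m.sum()) for m in ms],"r",round(np.hypot(*p[:2])))
    for d,c,m,bb in zip(D,C,ms,b):
        im=d["image"][:,:,::-1].copy(); r=(render(c,n,p)>.5).astype(np.uint8)
        x,y=int(bb[0])-24,min(int(bb[1])-24,352)
        big=cv2.resize(im[y:y+48,x:x+48],None,fx=4,fy=4)
        for mm,col in((m,(255,255,255)),(r,(255,0,255))):
            cs=cv2.findContours(cv2.resize(mm[y:y+48,x:x+48],None,fx=4,fy=4,interpolation=cv2.INTER_NEAREST),cv2.RETR_EXTERNAL,cv2.CHAIN_APPROX_NONE)[0]
            cv2.drawContours(big,cs,-1,col,1)
        vis.append(big)
cv2.imwrite(sys.argv[1],np.vstack([np.hstack(vis[0::2]),np.hstack(vis[1::2])]))
json.dump(out,open("poses.json","w"))
E
python3 est.py pics/fit1.png
```

```text
valve_round [391.16, 281.41, 2.48, 0.29] cost 0.371 [365, 651] r 482
valve_square [408.83, -304.23, 5.16, 2.09] cost 0.802 [212, 126] r 510
valve_hex [411.56, 149.7, 4.71, 0.02] cost 0.238 [274, 480] r 438
valve_oblong [420.01, -147.96, 5.1, 1.34] cost 0.28 [390, 391] r 445
```

View pics/fit1.png

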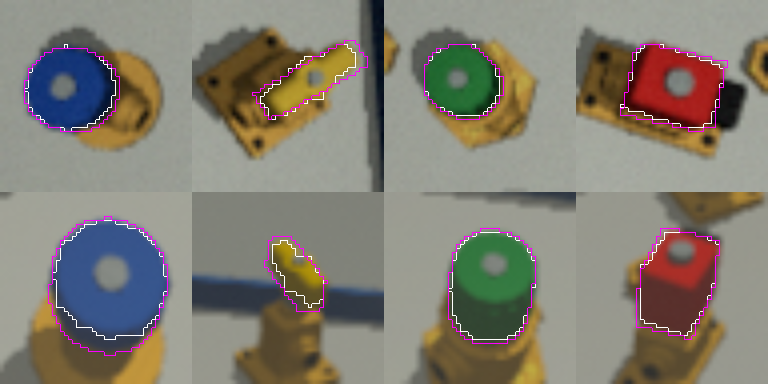

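All four fits match the silhouettes closely (magenta is the model, white the mask). The tray floor is at about z=5 and the pad tops at about 38. Next, a helper that converts targets into tool-axis units.

```bash
cat > go.py <<'E'
import sys,json,numpy as np
from workcell import ctrl
from scipy.spatial.transform import Rotation as R
# go.py name z [psi]: remaining shift in units (25 mm), turn in units (5 deg), from the measured pose
P=json.load(open("poses.json")); o=ctrl.get_obs(); Rm=R.from_rotvec(o["orientation"]).as_matrix()
psi=np.arctan2(Rm[1,1],Rm[0,1]); x,y=P[sys.argv[1]][:2]
t=np.array([x,y,float(sys.argv[2])]); want=float(sys.argv[3]) if len(sys.argv)>3 else psi
dp=(want-psi+np.pi/2)%np.pi-np.pi/2
R2=R.from_euler("z",dp).as_matrix()@Rm
print("t",round(o["t"],2),"psi",round(psi,3),"turn units",round(-np.degrees(dp)/5,2),"shift after turn",np.round(R2.T@(t-o["ee_pos"])/25,2),"tilt",np.round(Rm[2],3),"w",round(o["width"],1))
E
python3 go.py valve_round 140
```

```text
t 1.2 psi 1.117 turn units -0.0 shift after turn [-9.13 -8.02  3.31] tilt [-0. -0. -1.] w 88.1
```

Request:
move_arm([
  [[-0.7,-0.6,0.2],0,0],
  [[-0.7,-0.6,0.2],0,0],
  [[-0.7,-0.6,0.2],0,0],
  [[-0.7,-0.6,0.2],0,0],
  [[-0.7,-0.6,0.2],0,0],
  [[-0.7,-0.6,0.2],0,0],
  [[-0.7,-0.6,0.2],0,0],
  [[-0.7,-0.6,0.2],0,0],
  [[-0.7,-0.6,0.3],0,0],
  [[-0.7,-0.6,0.3],0,0],
  [[-0.7,-0.6,0.3],0,0],
  [[-0.7,-0.6,0.3],0,0],
  [[-0.7,-0.8,0.5],0,0],
  [[0,0,0],0,0],
  [[0,0,0],0,0],
])

```text
t: 2.45
ee_pos: [390.7, 281.2, 139.8]
orientation: [-0.71, -3.059, 0.001]
ft_force: [0.1, -0.6, 0.2]
width: 87.7
grasp_force: 0.0
```

```bash
python3 go.py valve_round 60
python3 - <<'E'
from workcell import cams
import cv2
d=cams.get_image("wrist"); cv2.imwrite("pics/w1.png",d["image"][:,:,::-1]); print(d["mount"],d["camera_matrix"])
E
```

```text
t 2.45 psi 1.115 turn units -0.0 shift after turn [-0.01  0.02  3.19] tilt [ 0.001 -0.001 -1.   ] w 87.7
[[ 9.26085332e-04 -9.61727319e-01 -2.74006762e-01  7.44755556e+01]
 [ 9.99999323e-01  6.97633515e-04  9.31186856e-04 -4.34106494e-01]
 [-7.04391538e-04 -2.74007439e-01  9.61727314e-01 -1.60991621e+02]
 [ 0.00000000e+00  0.00000000e+00  0.00000000e+00  1.00000000e+00]] [[300.95751004   0.         321.5795356 ]
 [  0.         300.95751004 199.95259011]
 [  0.           0.           1.        ]]
```

View pics/w1.png

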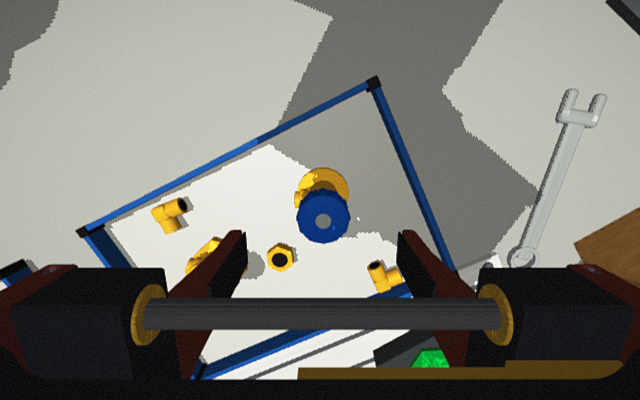

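The wrist view puts the blue hub at (323,221), where I predicted about (322,219), so the grasp is centred to within 2 mm. I'll descend and grip.

Request:
move_arm([
  [[0,0,0.5],0,0],
  [[0,0,0.5],0,0],
  [[0,0,0.5],0,0],
  [[0,0,0.5],0,0],
  [[0,0,0.5],0,0],
  [[0,0,0.4],0,0],
  [[0,0,0.3],0,0],
  [[0,0,0],0,0],
  [[0,0,0],0,1],
  [[0,0,0],0,1],
  [[0,0,0],0,1],
  [[0,0,0],0,1],
  [[0,0,0],0,1],
  [[0,0,0],0,1],
  [[0,0,0],0,1],
  [[0,0,0],0,1],
  [[0,0,0],0,1],
  [[0,0,0],0,1],
])

```text
t: 4.0
ee_pos: [390.8, 282.2, 60.3]
orientation: [0.707, 3.061, -0.0]
ft_force: [0.3, -1.8, 2.4]
width: 39.5
grasp_force: 30.0
```

Request:
move_arm([
  [[0,0,-0.2],0,1],
  [[0,0,-0.4],0,1],
  [[0,0,-0.6],0,1],
  [[0,0,-0.7],0,1],
  [[0,0,-0.7],0,1],
  [[0,0,-0.6],0,1],
  [[0,0,-0.4],0,1],
  [[0,0,0],0,1],
])

```text
t: 4.67
ee_pos: [391.7, 282.9, 152.4]
orientation: [0.706, 3.059, 0.004]
ft_force: [0.2, -0.3, -3.4]
width: 39.4
grasp_force: 30.0
```

```bash
python3 go.py seat_round 100
```

```text
t 4.67 psi 1.117 turn units -0.0 shift after turn [-12.2   -2.59   2.11] tilt [-0.002  0.003 -1.   ] w 39.4
```

Request:
move_arm([
  [[-0.4,-0.1,0],0,1],
  [[-0.7,-0.15,0],0,1],
  [[-0.9,-0.2,0],0,1],
  [[-0.9,-0.2,0],0,1],
  [[-0.9,-0.2,0],0,1],
  [[-0.9,-0.2,0],0,1],
  [[-0.9,-0.2,0],0,1],
  [[-0.9,-0.2,0],0,1],
  [[-0.9,-0.2,0],0,1],
  [[-0.9,-0.2,0],0,1],
  [[-0.9,-0.2,0],0,1],
  [[-0.9,-0.2,0],0,1],
  [[-0.9,-0.2,0],0,1],
  [[-0.8,-0.1,0],0,1],
  [[-0.4,-0.05,0],0,1],
  [[0,0,0.3],0,1],
  [[0,0,0.5],0,1],
  [[0,0,0.4],0,1],
  [[0,0,0.2],0,1],
  [[0,0,0],0,1],
])

```text
t: 6.33
ee_pos: [634.0, 90.6, 112.7]
orientation: [-0.704, -3.057, 0.002]
ft_force: [-0.6, -0.4, -4.4]
width: 39.4
grasp_force: 30.0
```

```bash
python3 go.py seat_round 94
```

```text
t 6.33 psi 1.118 turn units -0.0 shift after turn [-0.12  0.08  0.75] tilt [ 0.004 -0.002 -1.   ] w 39.4
```

Request:
move_arm([
  [[-0.1,0.1,0.2],0,1],
  [[0,0,0.2],0,1],
  [[0,0,0.1],0,1],
  [[0,0,0.1],0,1],
  [[0,0,0],0,1],
  [[0,0,0],0,1],
])

```text
t: 6.83
ee_pos: [639.7, 91.3, 100.1]
orientation: [-0.707, -3.061, 0.0]
ft_force: [0.9, -0.2, -4.1]
width: 39.6
grasp_force: 30.0
```

Request:
move_arm([
  [[0,0,0.05],0,1],
  [[0,0,0.05],0,1],
  [[0,0,0],0,1],
  [[0,0,0],0,1],
])

```text
t: 7.17
ee_pos: [639.7, 91.3, 97.7]
orientation: [0.707, 3.061, -0.0]
ft_force: [-0.6, -0.1, -4.4]
width: 39.9
grasp_force: 30.0
```

Request:
move_arm([
  [[0,0,0.04],0,1],
  [[0,0,0.04],0,1],
  [[0,0,0],0,1],
  [[0,0,0],0,1],
])

```text
t: 7.5
ee_pos: [639.7, 91.2, 95.6]
orientation: [-0.707, -3.061, 0.0]
ft_force: [-0.8, 0.4, -3.9]
width: 39.4
grasp_force: 30.0
```

Request:
move_arm([
  [[0,0,0.04],0,1],
  [[0,0,0.04],0,1],
  [[0,0,0],0,1],
  [[0,0,0],0,1],
])

```text
t: 7.83
ee_pos: [640.0, 91.3, 94.3]
orientation: [0.707, 3.061, 0.0]
ft_force: [-2.9, -0.8, 3.3]
width: 39.8
grasp_force: 30.0
```

Contact at z≈94.5, a 34 mm rise from the grasp height. I'll release and lift clear, then check the placement.

Request:
move_arm([
  [[0,0,0],0,0.3],
  [[0,0,0],0,0.3],
  [[0,0,0],0,0],
  [[0,0,0],0,0],
  [[0,0,0],0,0],
  [[0,0,0],0,0],
  [[0,0,0],0,0],
  [[0,0,0],0,0],
  [[0,0,-0.3],0,0],
  [[0,0,-0.6],0,0],
  [[0,0,-0.8],0,0],
  [[0,0,-0.8],0,0],
  [[0,0,-0.6],0,0],
  [[0,0,0],0,0],
])

```text
t: 9.0
ee_pos: [641.9, 91.6, 175.2]
orientation: [0.705, 3.055, 0.003]
ft_force: [0.0, 0.6, -0.4]
width: 87.9
grasp_force: 0.0
```

```bash
python3 go.py valve_hex 130; python3 go.py valve_hex 58
```

```text
t 9.0 psi 1.117 turn units -0.0 shift after turn [ 9.31 -1.96  1.75] tilt [-0.005  0.003 -1.   ] w 87.9
t 9.0 psi 1.117 turn units -0.0 shift after turn [ 9.33 -1.97  4.63] tilt [-0.005  0.003 -1.   ] w 87.9
```

Request:
move_arm([
  [[0.4,-0.1,0],0,0],
  [[0.8,-0.2,0],0,0],
  [[0.9,-0.2,0],0,0],
  [[0.9,-0.2,0],0,0],
  [[0.9,-0.2,0],0,0],
  [[0.9,-0.2,0],0,0],
  [[0.9,-0.2,0.2],0,0],
  [[0.9,-0.2,0.3],0,0],
  [[0.9,-0.2,0.3],0,0],
  [[0.9,-0.2,0.3],0,0],
  [[0.6,-0.1,0.3],0,0],
  [[0.3,0,0.3],0,0],
  [[0,0,0],0,0],
  [[0,0,0],0,0],
  [[0,0,0],0,0],
])

```text
t: 10.25
ee_pos: [409.8, 148.4, 128.8]
orientation: [0.707, 3.06, 0.001]
ft_force: [-0.0, 0.2, -0.1]
width: 87.9
grasp_force: 0.0
```

```bash
python3 go.py valve_hex 58
python3 - <<'E'
from workcell import cams
from fit import *
import json
P=json.load(open("poses.json"))
D=[cams.get_image(n) for n in("top","side")]; C=[camof(d) for d in D]; v=[]
for d,c in zip(D,C):
    im=d["image"][:,:,::-1].copy(); 
    s=P["seat_round"]; u=proj(c,np.array([[s[0],s[1],40.]]))[0]; x,y=int(u[0])-40,int(u[1])-40
    big=cv2.resize(im[y:y+80,x:x+80],None,fx=5,fy=5,interpolation=cv2.INTER_CUBIC)
    for zz,r in((38,26),(102,20),(124,20)):
        q=proj(c,np.c_[circ(r)+s[:2],np.full(32,zz)]); cv2.polylines(big,[np.int32((q-[x,y]+.5)*5)],True,(255,0,255),1)
    v.append(big)
cv2.imwrite("pics/pl1.png",np.hstack(v))
E
```

```text
t 10.25 psi 1.117 turn units -0.0 shift after turn [-0.04  0.08  2.83] tilt [-0.001  0.    -1.   ] w 87.9
```

View pics/pl1.png

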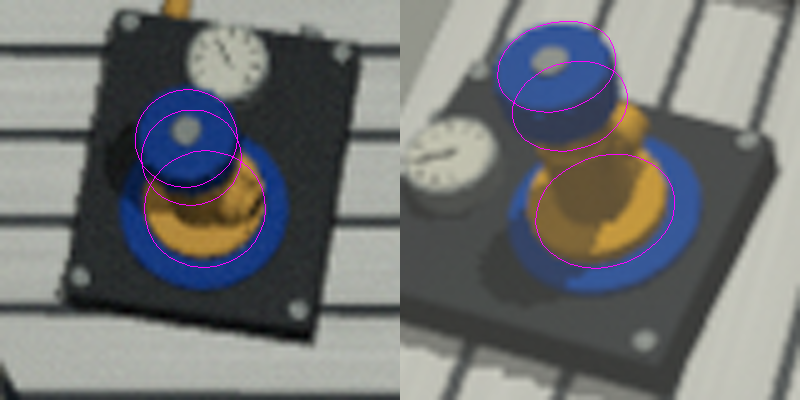

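The blue valve sits within about 3 mm of its pad's centre in both views, so I'll grip the hex valve next.

Request:
move_arm([
  [[0,0.1,0.5],0,0],
  [[0,0,0.5],0,0],
  [[0,0,0.5],0,0],
  [[0,0,0.5],0,0],
  [[0,0,0.4],0,0],
  [[0,0,0.3],0,0],
  [[0,0,0.1],0,0],
  [[0,0,0],0,0],
  [[0,0,0],0,1],
  [[0,0,0],0,1],
  [[0,0,0],0,1],
  [[0,0,0],0,1],
  [[0,0,0],0,1],
  [[0,0,0],0,1],
  [[0,0,0],0,1],
  [[0,0,0],0,1],
  [[0,0,0],0,1],
  [[0,0,0],0,1],
  [[0,0,0],0,1],
])

```text
t: 11.93
ee_pos: [410.0, 150.6, 58.7]
orientation: [0.707, 3.061, 0.0]
ft_force: [-0.6, 0.5, 0.3]
width: 34.0
grasp_force: 30.0
```

Request:
move_arm([
  [[0,0,-0.2],0,1],
  [[0,0,-0.4],0,1],
  [[0,0,-0.6],0,1],
  [[0,0,-0.7],0,1],
  [[0,0,-0.7],0,1],
  [[0,0,-0.6],0,1],
  [[0,0,-0.4],0,1],
  [[0,0,0],0,1],
])

```text
t: 12.6
ee_pos: [410.9, 150.8, 151.0]
orientation: [0.706, 3.058, 0.003]
ft_force: [1.4, 0.8, -5.6]
width: 33.2
grasp_force: 30.0
```

```bash
python3 go.py seat_hex 97
```

```text
t 12.6 psi 1.117 turn units -0.0 shift after turn [-4.97  9.47  2.2 ] tilt [-0.003  0.003 -1.   ] w 33.2
```

Request:
move_arm([
  [[-0.2,0.4,0],0,1],
  [[-0.4,0.8,0],0,1],
  [[-0.45,0.85,0],0,1],
  [[-0.45,0.85,0],0,1],
  [[-0.45,0.85,0],0,1],
  [[-0.45,0.85,0],0,1],
  [[-0.45,0.85,0],0,1],
  [[-0.45,0.85,0],0,1],
  [[-0.45,0.85,0],0,1],
  [[-0.45,0.85,0],0,1],
  [[-0.45,0.85,0],0,1],
  [[-0.3,0.5,0],0,1],
  [[0,0.1,0],0,1],
  [[0,0,0.4],0,1],
  [[0,0,0.6],0,1],
  [[0,0,0.5],0,1],
  [[0,0,0.3],0,1],
  [[0,0,0.2],0,1],
  [[0,0,0],0,1],
  [[0,0,0],0,1],
])

```text
t: 14.27
ee_pos: [624.6, 308.4, 98.4]
orientation: [-0.707, -3.061, 0.001]
ft_force: [0.6, 0.3, -3.5]
width: 33.1
grasp_force: 30.0
```

```bash
python3 go.py seat_hex 93
```

```text
t 14.27 psi 1.117 turn units -0.0 shift after turn [-0.06  0.07  0.22] tilt [ 0. -0. -1.] w 33.1
```

Request:
move_arm([
  [[-0.05,0.05,0.05],0,1],
  [[0,0,0.05],0,1],
  [[0,0,0.04],0,1],
  [[0,0,0],0,1],
  [[0,0,0],0,1],
])

```text
t: 14.68
ee_pos: [626.4, 309.2, 95.4]
orientation: [0.707, 3.061, 0.0]
ft_force: [-0.1, 0.0, -5.3]
width: 33.4
grasp_force: 30.0
```

Request:
move_arm([
  [[0,0,0.04],0,1],
  [[0,0,0.04],0,1],
  [[0,0,0],0,1],
  [[0,0,0],0,1],
])

```text
t: 15.02
ee_pos: [626.3, 309.1, 93.0]
orientation: [-0.707, -3.061, 0.0]
ft_force: [1.0, -0.3, -4.5]
width: 33.6
grasp_force: 30.0
```

Request:
move_arm([
  [[0,0,0.04],0,1],
  [[0,0,0],0,1],
  [[0,0,0],0,1],
])

```text
t: 15.27
ee_pos: [626.5, 309.2, 92.8]
orientation: [0.707, 3.061, 0.0]
ft_force: [-1.9, -1.2, 1.7]
width: 33.5
grasp_force: 30.0
```

Request:
move_arm([
  [[0,0,0.04],0,1],
  [[0,0,0],0,1],
  [[0,0,0],0,1],
])

```text
t: 15.52
ee_pos: [626.6, 309.2, 92.8]
orientation: [0.707, 3.061, 0.001]
ft_force: [-5.7, -1.3, 8.9]
width: 33.6
grasp_force: 30.0
```

Request:
move_arm([
  [[0,0,0],0,0.3],
  [[0,0,0],0,0.3],
  [[0,0,0],0,0],
  [[0,0,0],0,0],
  [[0,0,0],0,0],
  [[0,0,0],0,0],
  [[0,0,0],0,0],
  [[0,0,0],0,0],
  [[0,0,-0.3],0,0],
  [[0,0,-0.6],0,0],
  [[0,0,-0.8],0,0],
  [[0,0,-0.8],0.8,0],
  [[0,0,-0.6],1,0],
  [[0,0,-0.4],1,0],
  [[0,0,0],1,0],
  [[0,0,0],1,0],
  [[0,0,0],1,0],
  [[0,0,0],1,0],
  [[0,0,0],0,0],
  [[0,0,0],0,0],
])

```text
t: 17.18
ee_pos: [626.7, 309.3, 180.0]
orientation: [1.567, 2.722, 0.002]
ft_force: [-0.6, 0.1, -0.0]
width: 88.0
grasp_force: 0.0
```

```bash
python3 -c "import json;print({k:[round(x,2) for x in v] for k,v in json.load(open('poses.json')).items()})"; python3 go.py valve_square 130 0.52
```

```text
{'valve_round': [391.16, 281.41, 2.48, 0.29], 'valve_square': [408.83, -304.23, 5.16, 2.09], 'valve_hex': [411.56, 149.7, 4.71, 0.02], 'valve_oblong': [420.01, -147.96, 5.1, 1.34], 'seat_round': [637.55, 91.1, 7.83, -0.57], 'seat_square': [636.3, -278.64, 8.67, 0.15], 'seat_hex': [626.57, 309.32, 6.23, 0.14], 'seat_oblong': [633.78, -103.01, 8.22, -0.19]}
t 17.18 psi 0.526 turn units 0.07 shift after turn [-16.97 -19.76   1.98] tilt [-0.     0.001 -1.   ] w 88.0
```

Request:
move_arm([
  [[-0.4,-0.45,0],0,0],
  [[-0.7,-0.8,0],0,0],
  [[-0.8,-0.93,0],0,0],
  [[-0.8,-0.93,0],0,0],
  [[-0.8,-0.93,0],0,0],
  [[-0.8,-0.93,0],0,0],
  [[-0.8,-0.93,0],0,0],
  [[-0.8,-0.93,0],0,0],
  [[-0.8,-0.93,0],0,0],
  [[-0.8,-0.93,0],0,0],
  [[-0.8,-0.93,0],0,0],
  [[-0.8,-0.93,0],0,0],
  [[-0.8,-0.93,0],0,0],
  [[-0.8,-0.93,0],0,0],
  [[-0.8,-0.93,0],0,0],
  [[-0.8,-0.93,0],0,0],
  [[-0.8,-0.93,0],0,0],
  [[-0.8,-0.93,0],0,0],
  [[-0.8,-0.93,0],0,0],
  [[-0.8,-0.93,0],0,0],
])

```text
t: 18.85
ee_pos: [430.2, -252.8, 179.5]
orientation: [1.566, 2.722, -0.0]
ft_force: [0.6, -0.2, -1.0]
width: 88.0
grasp_force: 0.0
```

```bash
python3 go.py valve_square 130 0.52
```

```text
t 18.85 psi 0.527 turn units 0.07 shift after turn [-1.36 -1.77  1.98] tilt [-0.001  0.001 -1.   ] w 88.0
```

Request:
move_arm([
  [[-0.7,-0.8,0],0,0],
  [[-0.5,-0.6,0.2],0,0],
  [[-0.2,-0.3,0.5],0,0],
  [[0,0,0.6],0,0],
  [[0,0,0.5],0,0],
  [[0,0,0.2],0,0],
  [[0,0,0],0,0],
  [[0,0,0],0,0],
  [[0,0,0],0,0],
])

```text
t: 19.6
ee_pos: [411.9, -303.1, 129.5]
orientation: [1.569, 2.72, -0.0]
ft_force: [-0.9, 0.7, -0.3]
width: 88.1
grasp_force: 0.0
```

```bash
python3 go.py valve_square 59 0.52
python3 - <<'E'
from workcell import cams
import cv2
d=cams.get_image("wrist"); cv2.imwrite("pics/w2.png",d["image"][:,:,::-1])
E
```

```text
t 19.6 psi 0.525 turn units 0.05 shift after turn [ 0.02 -0.13  2.82] tilt [-0.001  0.    -1.   ] w 88.1
```

View pics/w2.png

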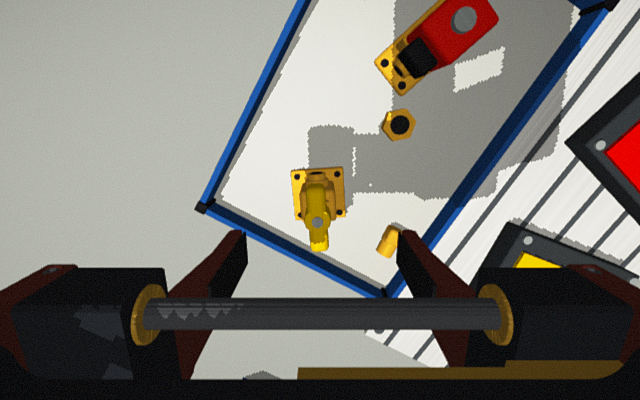

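The wing bar runs vertically in the wrist image, with its hub at (318,222), so the tool is aligned. I'll grip it.

Request:
move_arm([
  [[0,-0.1,0.5],0,0],
  [[0,0,0.5],0,0],
  [[0,0,0.5],0,0],
  [[0,0,0.5],0,0],
  [[0,0,0.4],0,0],
  [[0,0,0.3],0,0],
  [[0,0,0.1],0,0],
  [[0,0,0],0,0],
  [[0,0,0],0,1],
  [[0,0,0],0,1],
  [[0,0,0],0,1],
  [[0,0,0],0,1],
  [[0,0,0],0,1],
  [[0,0,0],0,1],
  [[0,0,0],0,1],
  [[0,0,0],0,1],
  [[0,0,0],0,1],
  [[0,0,0],0,1],
  [[0,0,0],0,1],
  [[0,0,0],0,1],
])

```text
t: 21.32
ee_pos: [409.1, -304.1, 58.6]
orientation: [-1.571, -2.721, 0.0]
ft_force: [1.0, 1.0, -0.1]
width: 14.0
grasp_force: 29.9
```

Request:
move_arm([
  [[0,0,0],0,1],
  [[0,0,0],0,1],
  [[0,0,0],0,1],
])

```text
t: 21.57
ee_pos: [409.1, -304.0, 58.6]
orientation: [-1.571, -2.721, -0.0]
ft_force: [-0.5, -0.9, -0.2]
width: 13.6
grasp_force: 29.9
```

Request:
move_arm([
  [[0,0,-0.2],0,1],
  [[0,0,-0.4],0,1],
  [[0,0,-0.6],0,1],
  [[0,0,-0.7],0,1],
  [[0,0,-0.7],0.3,1],
  [[0,0,-0.6],0.7,1],
  [[0,0,-0.4],0.8,1],
  [[0,0,0],0.8,1],
  [[0,0,0],0.8,1],
  [[0,0,0],0.6,1],
  [[0,0,0],0.3,1],
  [[0,0,0],0,1],
  [[0,0,0],0,1],
])

```text
t: 22.65
ee_pos: [409.1, -304.1, 149.2]
orientation: [2.049, 2.381, -0.0]
ft_force: [-0.4, 0.3, -3.4]
width: 13.5
grasp_force: 29.9
```

```bash
python3 go.py seat_square 97 0.15
```

```text
t 22.65 psi 0.149 turn units -0.01 shift after turn [-0.35  9.14  2.09] tilt [-0.  0. -1.] w 13.5
```

Request:
move_arm([
  [[-0.05,0.4,0],0,1],
  [[-0.05,0.8,0],0,1],
  [[-0.05,0.9,0],0,1],
  [[-0.05,0.9,0],0,1],
  [[-0.05,0.9,0],0,1],
  [[-0.05,0.9,0],0,1],
  [[-0.05,0.9,0],0,1],
  [[0,0.9,0],0,1],
  [[0,0.9,0],0,1],
  [[0,0.9,0],0,1],
  [[0,0.5,0],0,1],
  [[0,0.1,0],0,1],
  [[0,0,0.4],0,1],
  [[0,0,0.6],0,1],
  [[0,0,0.5],0,1],
  [[0,0,0.3],0,1],
  [[0,0,0.2],0,1],
  [[0,0,0],0,1],
  [[0,0,0],0,1],
  [[0,0,0],0,1],
])

```text
t: 24.32
ee_pos: [633.4, -279.8, 99.3]
orientation: [2.05, 2.379, 0.0]
ft_force: [-0.0, -0.2, -4.0]
width: 13.7
grasp_force: 29.9
```

```bash
python3 go.py seat_square 93 0.15
```

```text
t 24.32 psi 0.148 turn units -0.02 shift after turn [0.03 0.12 0.25] tilt [-0.001  0.001 -1.   ] w 13.7
```

Request:
move_arm([
  [[0,0.05,0.05],0,1],
  [[0,0.05,0.05],0,1],
  [[0,0,0.05],0,1],
  [[0,0,0],0,1],
  [[0,0,0],0,1],
])

```text
t: 24.73
ee_pos: [635.5, -279.0, 94.9]
orientation: [-2.051, -2.38, -0.0]
ft_force: [0.1, -0.2, -3.6]
width: 13.4
grasp_force: 29.9
```

Request:
move_arm([
  [[0,0,0.04],0,1],
  [[0,0,0.04],0,1],
  [[0,0,0],0,1],
  [[0,0,0],0,1],
])

```text
t: 25.07
ee_pos: [635.4, -279.1, 92.8]
orientation: [-2.051, -2.38, 0.0]
ft_force: [-0.1, 0.0, -3.8]
width: 13.8
grasp_force: 29.9
```

Request:
move_arm([
  [[0,0,0.04],0,1],
  [[0,0,0],0,1],
  [[0,0,0],0,1],
])

```text
t: 25.32
ee_pos: [635.6, -279.2, 92.7]
orientation: [2.05, 2.38, 0.0]
ft_force: [-2.4, 2.1, 5.0]
width: 13.8
grasp_force: 29.9
```

Request:
move_arm([
  [[0,0,0],0,0.7],
  [[0,0,0],0,0.6],
  [[0,0,0],0,0],
  [[0,0,0],0,0],
  [[0,0,0],0,0],
  [[0,0,0],0,0],
  [[0,0,0],0,0],
  [[0,0,0],0,0],
  [[0,0,0],0,0],
  [[0,0,-0.3],0,0],
  [[0,0,-0.6],0,0],
  [[0,0,-0.8],0,0],
  [[0,0,-0.8],0.8,0],
  [[0,0,-0.6],0.9,0],
  [[0,0,-0.2],0.9,0],
  [[0,0,0],0.9,0],
  [[0,0,0],0.8,0],
  [[0,0,0],0,0],
  [[0,0,0],0,0],
])

```text
t: 26.9
ee_pos: [635.8, -279.3, 175.8]
orientation: [2.456, 1.958, 0.001]
ft_force: [-0.5, 0.0, -0.3]
width: 87.6
grasp_force: 0.0
```

```bash
python3 go.py valve_oblong 130 -0.23
```

```text
t 26.9 psi -0.225 turn units 0.06 shift after turn [ 3.15 -9.6   1.82] tilt [-0.     0.001 -1.   ] w 87.6
```

Request:
move_arm([
  [[0.1,-0.4,0],0,0],
  [[0.25,-0.8,0],0,0],
  [[0.3,-0.9,0],0,0],
  [[0.3,-0.9,0],0,0],
  [[0.3,-0.9,0],0,0],
  [[0.3,-0.9,0],0,0],
  [[0.3,-0.9,0],0,0],
  [[0.3,-0.9,0.2],0,0],
  [[0.3,-0.9,0.3],0,0],
  [[0.3,-0.9,0.4],0,0],
  [[0.3,-0.9,0.4],0,0],
  [[0.1,-0.2,0.3],0,0],
  [[0,0,0.2],0,0],
  [[0,0,0],0,0],
  [[0,0,0],0,0],
  [[0,0,0],0,0],
])

```text
t: 28.23
ee_pos: [423.4, -149.8, 129.9]
orientation: [2.457, 1.955, 0.001]
ft_force: [0.2, -0.2, 0.4]
width: 87.6
grasp_force: 0.0
```

```bash
python3 go.py valve_oblong 50 -0.23
python3 - <<'E'
from workcell import cams
import cv2
d=cams.get_image("wrist"); cv2.imwrite("pics/w3.png",d["image"][:,:,::-1])
E
```

```text
t 28.23 psi -0.227 turn units 0.04 shift after turn [ 0.04 -0.16  3.2 ] tilt [-0.     0.002 -1.   ] w 87.6
```

View pics/w3.png

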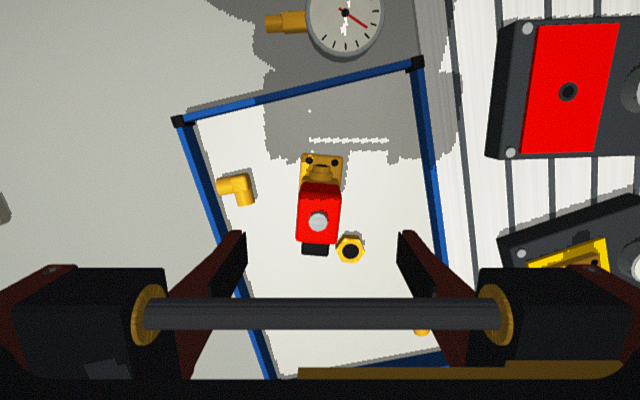

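The coil is centred, its nut at (318,222), and aligned to within a few degrees. The flat finger pads will square it up, so I'll grip.

Request:
move_arm([
  [[0,-0.1,0.5],0,0],
  [[0,0,0.5],0,0],
  [[0,0,0.5],0,0],
  [[0,0,0.5],0,0],
  [[0,0,0.5],0,0],
  [[0,0,0.4],0,0],
  [[0,0,0.3],0,0],
  [[0,0,0],0,0],
  [[0,0,0],0,0],
  [[0,0,0],0,1],
  [[0,0,0],0,1],
  [[0,0,0],0,1],
  [[0,0,0],0,1],
  [[0,0,0],0,1],
  [[0,0,0],0,1],
  [[0,0,0],0,1],
  [[0,0,0],0,1],
  [[0,0,0],0,1],
  [[0,0,0],0,1],
  [[0,0,0],0,1],
])

```text
t: 29.95
ee_pos: [419.9, -148.5, 49.5]
orientation: [2.458, 1.955, 0.001]
ft_force: [1.5, 0.6, -0.8]
width: 32.7
grasp_force: 28.9
```

Request:
move_arm([
  [[0,0,-0.2],0,1],
  [[0,0,-0.4],0,1],
  [[0,0,-0.6],0,1],
  [[0,0,-0.7],0,1],
  [[0,0,-0.7],0,1],
  [[0,0,-0.6],-0.2,1],
  [[0,0,-0.4],-0.2,1],
  [[0,0,0],0,1],
  [[0,0,0],0,1],
])

```text
t: 30.7
ee_pos: [419.3, -148.4, 139.8]
orientation: [2.424, 1.998, 0.001]
ft_force: [0.0, -0.1, -4.1]
width: 32.6
grasp_force: 28.9
```

```bash
python3 go.py seat_oblong 90 -0.19
```

```text
t 30.7 psi -0.192 turn units -0.03 shift after turn [3.4  8.08 2.  ] tilt [-0.     0.001 -1.   ] w 32.6
```

Request:
move_arm([
  [[0.2,0.4,0],0,1],
  [[0.35,0.8,0],0,1],
  [[0.4,0.9,0],0,1],
  [[0.4,0.9,0],0,1],
  [[0.4,0.9,0],0,1],
  [[0.4,0.9,0],0,1],
  [[0.4,0.9,0],0,1],
  [[0.4,0.9,0],0,1],
  [[0.3,0.8,0],0,1],
  [[0.15,0.5,0],0,1],
  [[0,0.1,0],0,1],
  [[0,0,0.4],0,1],
  [[0,0,0.6],0,1],
  [[0,0,0.5],0,1],
  [[0,0,0.3],0,1],
  [[0,0,0.2],0,1],
  [[0,0,0],0,1],
  [[0,0,0],0,1],
  [[0,0,0],0,1],
])

```text
t: 32.28
ee_pos: [632.3, -103.3, 90.0]
orientation: [2.424, 1.998, 0.001]
ft_force: [0.2, -0.3, -4.5]
width: 32.6
grasp_force: 28.9
```

```bash
python3 go.py seat_oblong 84 -0.19
```

```text
t 32.28 psi -0.192 turn units -0.02 shift after turn [0.02 0.06 0.24] tilt [-0.     0.001 -1.   ] w 32.6
```

Request:
move_arm([
  [[0,0.05,0.05],0,1],
  [[0,0,0.05],0,1],
  [[0,0,0.05],0,1],
  [[0,0,0],0,1],
  [[0,0,0],0,1],
])

```text
t: 32.7
ee_pos: [633.0, -103.4, 85.7]
orientation: [-2.424, -1.998, 0.0]
ft_force: [0.7, -0.0, -4.2]
width: 32.5
grasp_force: 28.9
```

Request:
move_arm([
  [[0,0,0.04],0,1],
  [[0,0,0.04],0,1],
  [[0,0,0],0,1],
  [[0,0,0],0,1],
])

```text
t: 33.03
ee_pos: [633.1, -103.4, 83.6]
orientation: [-2.424, -1.998, 0.0]
ft_force: [-1.2, -0.0, -5.1]
width: 32.3
grasp_force: 28.9
```

Request:
move_arm([
  [[0,0,0.04],0,1],
  [[0,0,0],0,1],
  [[0,0,0],0,1],
])

```text
t: 33.28
ee_pos: [633.2, -103.4, 83.5]
orientation: [2.424, 1.998, 0.0]
ft_force: [-2.6, 1.9, 5.5]
width: 32.8
grasp_force: 29.0
```

Contact again. I'll release, lift and pull back so the cameras have a clear view.

Request:
move_arm([
  [[0,0,0],0,0.5],
  [[0,0,0],0,0.4],
  [[0,0,0],0,0],
  [[0,0,0],0,0],
  [[0,0,0],0,0],
  [[0,0,0],0,0],
  [[0,0,0],0,0],
  [[0,0,0],0,0],
  [[0,0,-0.3],0,0],
  [[0,0,-0.6],0,0],
  [[0,0,-0.8],0,0],
  [[0,0,-0.8],0,0],
  [[0,0,-0.8],0,0],
  [[0,-0.5,-0.8],0,0],
  [[0,-0.8,-0.4],0,0],
  [[0,-0.8,0],0,0],
  [[0,-0.8,0],0,0],
  [[0,-0.8,0],0,0],
  [[0,-0.8,0],0,0],
  [[0,-0.8,0],0,0],
])

```text
t: 34.95
ee_pos: [502.2, -77.9, 195.8]
orientation: [2.424, 1.998, 0.001]
ft_force: [0.4, 0.2, 0.1]
width: 87.6
grasp_force: 0.0
```

Request:
move_arm([
  [[0,-0.8,0],0,0],
  [[0,-0.8,0],0,0],
  [[0,-0.8,0],0,0],
  [[0,-0.4,0],0,0],
  [[0,0,0],0,0],
  [[0,0,0],0,0],
])

```text
t: 35.45
ee_pos: [435.1, -64.9, 195.8]
orientation: [2.423, 1.997, 0.002]
ft_force: [-0.3, 0.2, 0.0]
width: 87.7
grasp_force: 0.0
```

Run:
```python
from workcell import cams
from fit import *
import json
P=json.load(open("poses.json")); vis=[]
D=[cams.get_image(n) for n in("top","side")]; C=[camof(d) for d in D]
BASE={"round":circ(26),"square":rect(50,50),"hex":None,"oblong":rect(40,76)}
for k in("round","hex","square","oblong"):
    s=P["seat_"+k]; n="valve_"+k; ms=[]
    for d,c in zip(D,C):
        q=proj(c,np.array([[s[0]+a,s[1]+b,z] for a in(-28,28) for b in(-28,28) for z in((102,126) if k in("round","square") else (82,126))]))
        lo,hi=q.min(0),q.max(0); ms.append(mask(d["image"],M[n][0],(*(lo+hi)/2,*np.maximum(hi-lo-8,4))))
        im=d["image"][:,:,::-1]; u=proj(c,np.array([[s[0],s[1],70.]]))[0]; x,y=np.clip(int(u[0])-34,0,572),np.clip(int(u[1])-34,0,332)
        big=cv2.resize(im[y:y+68,x:x+68],(200,200),interpolation=cv2.INTER_CUBIC); f=200/68
        if BASE[k] is not None:
            a=s[3]; xy=BASE[k]@np.array([[np.cos(a),np.sin(a)],[-np.sin(a),np.cos(a)]])+s[:2]
            cv2.polylines(big,[np.int32((proj(c,np.c_[xy,np.full(len(xy),38.)])-[x,y]+.5)*f)],True,(255,0,255),1)
        vis.append(big)
    a0=s[3]+(np.pi/2 if k in("oblong","square") else 0)
    p,fv=fit(list(zip(C,ms)),n,[s[0],s[1],38.,a0-.2],(5,5,5,.2))
    print(n,np.round(p,2),"minus seat",np.round(p[:2]-s[:2],1),"dyaw",round(p[3]-a0,2),"cost",round(fv,2))
cv2.imwrite("pics/final.png",np.vstack([np.hstack(vis[0::2]),np.hstack(vis[1::2])]))
for n in ("top",): print([np.round(r["rect"],1).tolist() for r in cams.boxes_of(n,"ref_gauge")[:1]])
```

```text
valve_round [640.33  91.06  38.76  -0.68] minus seat [ 2.8 -0. ] dyaw -0.11 cost 0.46
valve_hex [6.2763e+02 3.0872e+02 4.0750e+01 1.0000e-02] minus seat [ 1.1 -0.6] dyaw -0.14 cost 0.52
valve_square [ 632.34 -272.47   45.15    1.76] minus seat [-4.   6.2] dyaw 0.05 cost 0.58
valve_oblong [ 632.37 -101.79   39.76    1.36] minus seat [-1.4  1.2] dyaw -0.02 cost 0.48
[[329.4, 217.2, 6.9, 22.9]]
```

View pics/final.png

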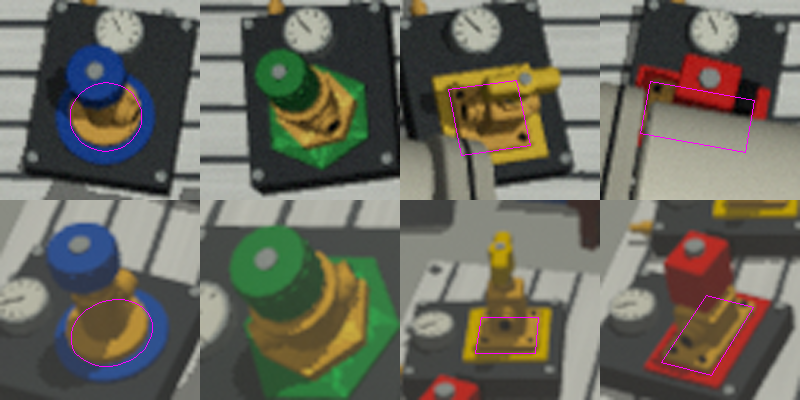

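All four bases match the pad-centre outlines: the fits give about 3 mm or less for blue, green and red. The yellow fit is spoiled because its handle merges with the same-coloured pad, but both views show its base centred and square. I'll hand it in.

```bash
python3 -c "
from workcell import ctrl
print(ctrl.close_job())"
```

```text
the job is handed in; nothing more can be done
None
```

All four valves are standing on their matching seats, each lowered until contact before release, and the job was handed in at about 35.5 s of 109 s. No verdict came back: the cameras put blue, green and red within about 3 mm of centre. Yellow I judged only by eye, centred and square, and I kept clear of the gauge but the arm partly hid it in the last image.

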